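# Hook the parallel ruler into the drawing board's guide groove

### The arm

A 6-joint arm with a two-finger parallel gripper is mounted at the origin on the work surface. World frame = base frame: x ahead of the robot, y to its left, z up, the work surface at z = 0. Lengths are in m, angles in degrees, forces in N, time in s.
With the tool pointing down it reaches from about 0.25 to 0.8 m from the base axis. Payload 8.5 kg.
Tool frame: the origin (TCP) lies on the mounting face of the last link; the fingertips stand 173 mm ahead of it and the grasp point (between the pads) lies 155 mm ahead of it (r.tips_ahead is the z of the fingertips in the tool frame, in m); z points along the fingers, y is the direction in which the jaws open and shut (so a half turn about z gives the same grasp; the last joint's range is limited). The gripper opens to 85 mm and grips with 20 to 120 N. Pads are 22 mm wide; open, the fingers measure 114 mm over their backs; the gripper's body (76 mm by 85 mm) begins 54 mm behind the grasp point. The pads swing forward as they close: fully open they stand 13 mm farther back than shut.
Start: joints at [-69.786, 13.648, -0.773, 75.585, 0, 90], TCP at [0.181, -0.493, 0.405] pointing down, gripper open.
Joint ranges: [-152.45, 152.45], [-59.26, 108.67], [-65.41, 83.53], [-104.44, 129.93], [-82.83, 76.93], [-180, 180]. Speed limits (degrees/s): [127.2, 127.2, 159.86, 180, 180, 180].

### API

Orientations are given as [roll, pitch, yaw] about the fixed x, y, z axes, in that order (R = Rz(yaw) Ry(pitch) Rx(roll)).
In Python, from bench import r gives the robot as it stands.
- The arm moves only by the shell command python3 -m inch 'ROWS' [OPENING] [FORCE]. ROWS is JSON, a list of rows, each a list of 6 numbers: the shift along the world's x, y, z in units of 0.5 m (1.0 is 0.5 m), then the turn, a rotation vector about the world's x, y, z in units of 180 degrees (1.0 is 180 degrees). A call has 1 to 20 rows; each row is the pose to reach, as a shift and turn from the pose measured when the call began, turning the shorter way round; what a row does not reach only later rows make up. A row lasts 1/12 s, in which the tool goes at most 41.7 mm and 7.16 degrees, less where a joint would pass 70% of its speed; a pose out of reach is approached as far as the arm can. A call with a number of a shift or a turn outside -1 to 1 is refused whole. A call with a gripper value outside its range is refused whole. OPENING is the closure, from -1 (fully open) to 1 (shut), so that 0 is half open, set as the call begins (- or left out, the last holds). The fingers move at their own pace and stop on an object; FORCE is the grip in N (left out, the last holds). Time passes only in rows, so rows that repeat a pose let the fingers close. It gives the time, the measured TCP pose, the force and the opening at its end, in the units of the state.
- r.read_state(): the state, without advancing time (a new reading comes with each control period).
- r.get_image(name): name is "scene" or "top" or "wrist"; returns a dict with "color" (384x512x3 uint8, blue, green, red), "depth" (384x512 float32, m along the optical axis (not along the pixel's ray), 0 where there is no reading), "fx", "fy", "cx", "cy" (pixels), "k1" (the pictures are not rectified: a ray, as slopes to the right and down, at radius r is drawn at 1 + k1 r^2 times it, then the intrinsics apply), "R" (3x3) and "t" (3): a world point X has camera coordinates R X + t. Camera axes: x right, y down, z forward; pixel columns grow to the right and rows downward; lengths in m; the calibration is good to about 2 mm. A picture is of the moment at which its call begins.
- r.hand_in(): hands the job in, once; it reports no verdict.
The state is a dict: "time_s": time; "joint_positions": joint angles; "joint_vel": joint speeds; "joint_efforts": joint torques, N m; "eef_pos": TCP position; "ee_rot": TCP orientation; "ft_force": force on the tool from outside, world axes, zero at the start; "ft_torque": the same for the moment, N m; "width": finger opening in m.
Only numpy, scipy, OpenCV 4.12 (cv2) and the standard library are available. Lean on these libraries where they do the work, as an engineer would, in place of code of your own. Each camera call takes 0.05 s, during which the arm holds its last target.

### The job

Fit the parallel ruler to the drawing board: take it by its orange grip, slowly set its tongue down on the black margin in the far half of the board, blade to the right across the sheet, and drag it sideways with a light touch until the tongue drops fully into the hidden guide groove. Then slide it along the groove towards you until it meets the near end, and let go so that it lies flat, ready to rule. Never press or push it hard against the board, and leave the ink jar, spray can and brush mug where they stand.

Things in the scene. Friction and masses are not known exactly. Their poses are not given: they have to be found in the camera images.
- board: A4 drawing board, fixed to the desk, 350 (x) x 322 (y) x 15 mm. Origin: centre of its underside. x points up the sheet, away from the robot; y to the sheet's left. Grey face with white sheet: y -161 to +81 mm, top 15 mm up. Black margin: y +81 to +131, x -155 to +155, top 14 mm up. Aluminium edge rail: y +131 to +161, top 15 mm up. All rigid.
- board_margin (a point): Middle of the black margin's top (board x 0, y +106 mm, 14 mm up); board's axes. In the margin runs one straight guide groove along x, also black: 6 mm wide, 8 mm deep, square-edged, closed at both ends. It is in an insert clamped to suit the sheet, so its y is not measured: its centre line lies anywhere within 15 mm either side of this point and stays put while you work.
- board_mark (a point): Red mark on the edge rail (board x -110, y +146 mm, 15 mm up); board's axes. It stands level with the near end of the groove; the groove runs from there 240 mm in +x. With the tongue against that end, the tongue's middle is at board x -92 mm.
- ruler_grip (a point): Middle of the orange grip of the loose parallel ruler (about 0.2 kg), which starts left of the board. Axes: x along the blade away from the head, y across it, z up. Grip: upright bar 16 (x) x 50 (y) mm, from 26 mm below this point to 18 above. Under it a black head, 40 (x) x 56 (y) mm. The ruler balances about 35 mm along the blade. Fitted, its x is along the board's -y, its y along the board's x.
- ruler_tongue (a point): Lowest point of the ruler's white guide tongue, 40 mm below the grip's middle; ruler's axes. Tongue: 4 mm thick (x), 36 long (y), slightly bevelled nose, stands 5 mm below a grey sole 14 (x) x 56 (y) mm. Fully in, the sole lies on the margin and this point is 5 mm below the margin's top. At the start the tongue stands on the desk.
- ruler_blade (a point): Far end of the ruler's aluminium blade, mid-thickness, 265 mm along x from the tongue; ruler's axes. Blade 30 mm wide (y), 3 mm thick, from 15 to 265 mm along x, underside 6 mm above the tongue's lowest point, so it lies on the sheet when the tongue is fully in. It starts lying on a 6 mm thick drawing pad.
- ink: Amber ink jar with black lid, 48 mm across, 62 mm tall, standing right of the board; origin at the centre of its underside; bystander
- spray: Spray can, 54 mm across, 170 mm tall, standing right of the board; origin at the centre of its underside; bystander
- brush_mug: White mug of brushes, 80 mm across, about 175 mm tall with the brushes, standing to the left of the drawing pad; origin at the centre of its underside; bystander

How it is judged:
By the outcome, as a careful person would: the job done as asked, in the order asked, and still so for the second after the job is handed in, with the robot touching nothing.
It also fails if it takes over 72 s, if anything falls off the work surface, if the arm or the gripper's body presses on something with over 40 N, if the wrist force passes 120 N, or if a joint passes its speed limit or range.

## Working session

There is one attempt and no reset: what is moved stays moved. The work goes in short steps, Python scripts to look and compute and a shell command to move; the robot and the scene stay as the last step left them, time stands still between calls to the robot, and variables do not carry over. Pictures are saved under pics/ and viewed, and the job is handed in when it is done.

```bash
ls; mkdir -p pics; python3 - <<'E'
from bench import r
import cv2
print(r.read_state())
for n in("scene","top","wrist"):
    d=r.get_image(n);cv2.imwrite(f"pics/{n}0.png",d["color"])
    print(n,d["fx"],d["cx"],d["cy"],d["k1"],d["R"],d["t"])
E
```

```text
pics
{'time_s': 0.0, 'joint_positions': array([-6.97852221e+01,  1.36822516e+01, -8.16935397e-01,  7.55850646e+01,
       -6.60943370e-04,  9.00021356e+01]), 'joint_vel': array([ 0.15069151, -0.1000471 ,  0.01264533,  0.01605178,  0.01685698,
        0.01486264]), 'joint_efforts': array([-1.51180982e-03, -5.38777041e+01,  3.46439624e+01,  1.84024998e-02,
        2.16321553e-05, -7.00538294e-08]), 'eef_pos': array([ 0.18134982, -0.49250681,  0.40406564]), 'ee_rot': array([-1.79915748e+02,  6.64083030e-04,  2.02126433e+01]), 'ft_force': array([-0.55543366, -0.11888902,  0.12111601]), 'ft_torque': array([ 0.0094576 , -0.01726115, -0.00745778]), 'width': 0.08530052824347019}
scene 429.33631302142294 247.82906911491605 181.17250385186475 -0.13797870640086307 [[-0.74912361  0.66235695  0.00985299]
 [ 0.51167514  0.58802157 -0.62643371]
 [-0.42071649 -0.46423475 -0.77941243]] [ 0.44952784 -0.27760911  1.46945089]
top 493.85140666265727 252.3876827564437 185.72811098186244 -0.07192446161544404 [[-2.14377895e-02 -9.99763755e-01 -3.58536842e-03]
 [-9.88594290e-01  2.17327269e-02 -1.49026907e-01]
 [ 1.49069620e-01  3.49667291e-04 -9.88826641e-01]] [0.03417333 0.61476265 1.3753869 ]
wrist 297.45189390199613 258.33951841395657 190.09283776789425 -0.03935406135185549 [[ 0.34618877 -0.93816399 -0.00128532]
 [-0.88857949 -0.32833066  0.32035209]
 [-0.30096481 -0.10976019 -0.94729767]] [-0.52384861 -0.04373696  0.38037073]
```

View pics/top0.png

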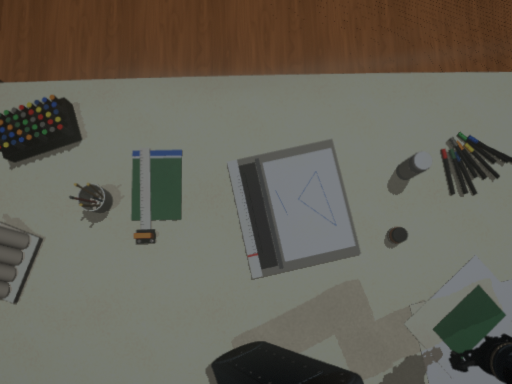

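View pics/scene0.png

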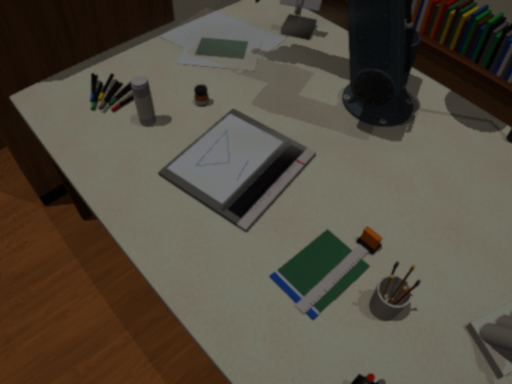

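The top view shows the board with its red mark at about (252,255), the ruler's orange grip at (146,236) and the blade running up to (145,150). The mug is at (95,198). Next I measure these.

```bash
cat > h.py <<'E'
import numpy as np, cv2
from bench import r
def ray(d,uv):
    uv=np.atleast_2d(np.asarray(uv,float))
    q=(uv-[d["cx"],d["cy"]])/[d["fx"],d["fy"]]
    p=q.copy()
    for _ in range(20): p=q/(1+d["k1"]*(p**2).sum(1,keepdims=True))
    v=np.c_[p,np.ones(len(p))]@np.asarray(d["R"])
    c=-np.asarray(d["R"]).T@np.asarray(d["t"])
    return c,v
def onz(d,uv,z):
    c,v=ray(d,uv); s=(z-c[2])/v[:,2]
    return c+v*s[:,None]
def depthpt(d,uv):
    c,v=ray(d,uv);uv=np.atleast_2d(uv).astype(int)
    return c+v*d["depth"][uv[:,1],uv[:,0]][:,None]
def proj(d,X):
    X=np.atleast_2d(X)@np.asarray(d["R"]).T+d["t"];p=X[:,:2]/X[:,2:]
    p=p*(1+d["k1"]*(p**2).sum(1,keepdims=True))
    return p*[d["fx"],d["fy"]]+[d["cx"],d["cy"]]
def comps(m,amin=5):
    n,l,s,c=cv2.connectedComponentsWithStats(m.astype(np.uint8))
    return [(s[i].tolist(),c[i],l==i) for i in range(1,n) if s[i,4]>=amin]
def hsv(d): return cv2.cvtColor(d["color"],cv2.COLOR_BGR2HSV)
E
python3 - <<'E'
from h import *
for n in("top","scene"):
    d=r.get_image(n);H=hsv(d);h,s,v=[H[...,i].astype(int) for i in range(3)]
    cv2.imwrite(f"pics/{n}_rulr.png",cv2.resize(d["color"][140:260,60:260] if n=="top" else d["color"][200:330,260:440],None,fx=4,fy=4,interpolation=0))
    if n=="top":cv2.imwrite(f"pics/{n}_brd.png",cv2.resize(d["color"][130:290,220:370],None,fx=3.6,fy=3.6,interpolation=0))
    for nm,m in(("orange",(h>5)&(h<20)&(s>170)&(v>90)),("red",((h<7)|(h>173))&(s>110)&(v>90))):
        for c in comps(m): print(n,nm,c[0],c[1],onz(d,c[1],{"orange":.055,"red":.015}[nm]))
E
```

```text
top orange [0, 121, 2, 3, 6] [  0.5 122. ] [[0.82293815 0.76861137 0.055     ]]
top orange [8, 126, 4, 3, 11] [  9.36363636 127.09090909] [[0.80634084 0.74006247 0.055     ]]
top orange [17, 130, 4, 4, 11] [ 18.72727273 131.54545455] [[0.79176974 0.71033462 0.055     ]]
top orange [28, 136, 3, 3, 8] [ 28.875 136.875] [[0.77456683 0.67830348 0.055     ]]
top red [19, 105, 4, 5, 16] [ 20.5625 106.75  ] [[0.88152649 0.72897398 0.015     ]]
top red [29, 110, 4, 4, 13] [ 30.38461538 111.61538462] [[0.8648992  0.69680562 0.015     ]]
top red [38, 115, 5, 4, 16] [ 40.  116.5] [[0.84836298 0.66555781 0.015     ]]
top red [48, 120, 4, 4, 14] [ 49.71428571 121.5       ] [[0.83157703 0.63423526 0.015     ]]
top red [58, 125, 4, 4, 15] [ 59.4 126.4] [[0.81523087 0.60326396 0.015     ]]
top red [443, 149, 4, 9, 25] [444.4  153.12] [[ 0.70636065 -0.55760944  0.015     ]]
top red [248, 254, 10, 3, 12] [252.25 254.75] [[0.4186984 0.0255469 0.015    ]]
scene orange [365, 227, 16, 14, 83] [372.65060241 233.56626506] [[0.47950362 0.33823567 0.055     ]]
scene red [448, 0, 5, 3, 5] [450.   1.] [[-0.8798893  -0.21297203  0.015     ]]
scene red [112, 105, 6, 4, 9] [114.         106.66666667] [[ 0.70972606 -0.55544436  0.015     ]]
scene red [297, 160, 7, 5, 11] [300. 162.] [[0.41827699 0.02752063 0.015     ]]
scene red [368, 373, 7, 7, 38] [370.94736842 376.18421053] [[0.74038469 0.55970809 0.015     ]]
```

```bash
ls pics
```

```text
scene0.png
scene_rulr.png
top0.png
top_brd.png
top_rulr.png
wrist0.png
```

View pics/top_rulr.png

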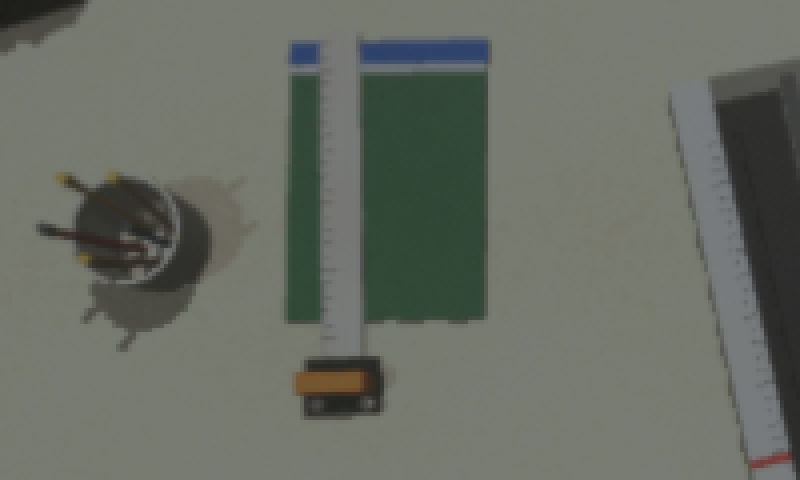

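View pics/top_brd.png

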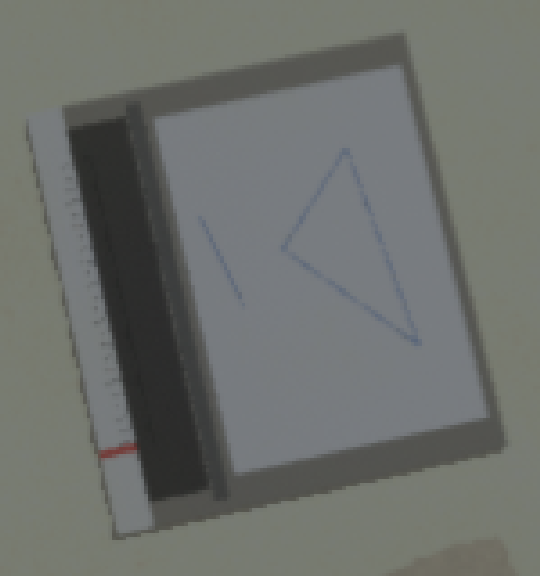

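View pics/scene_rulr.png

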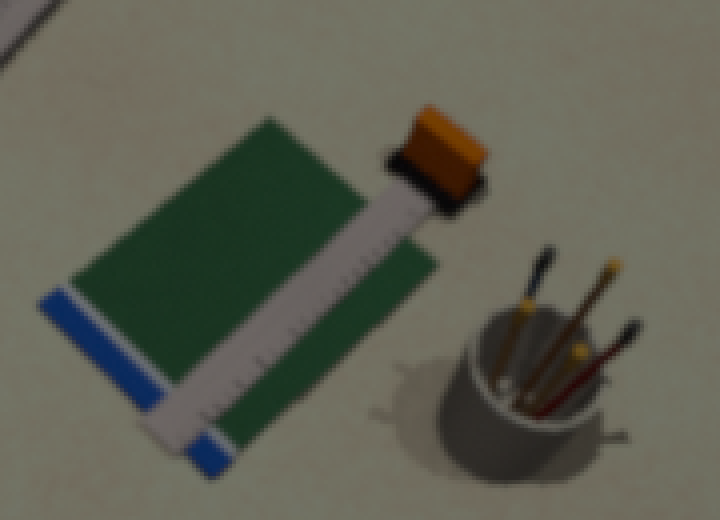

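The views show the grip top at top-view px ~(142,236), the blade running almost straight up from it, and the sheet and black margin clearly. Now the poses.

```bash
python3 - <<'E'
from h import *
d=r.get_image("top");H=hsv(d);h,s,v=[H[...,i].astype(int) for i in range(3)]
print("cam",-d["R"].T@d["t"])
m=(h>5)&(h<22)&(s>120)&(v>50)
for st,c,mm in comps(m):
    if 120<c[0]<170 and 220<c[1]<250:
        print("grip",st,c,onz(d,c,.058)); ys,xs=np.nonzero(mm); print(cv2.minAreaRect(np.c_[xs,ys].astype(np.float32)), np.median(v[mm]))
        br=mm&(v>0.85*np.median(v[mm])); ys,xs=np.nonzero(br);print(xs.mean(),ys.mean(),onz(d,[xs.mean(),ys.mean()],.058), xs.min(),xs.max())
# blade: low sat bright
b=(s<40)&(v>110); 
print("samples", H[200,145],H[200,165],H[235,200],H[200,240],H[210,262],H[210,300],H[262,300])
# red mark
m=((h<10)|(h>170))&(s>70); 
for st,c,mm in comps(m):
    if 230<c[0]<270 and 240<c[1]<270: print("red",st,c,onz(d,c,.015))
# black margin
m=(v<62)
for st,c,mm in comps(m,200):
    print("dark",st,c)
    if 240<c[0]<280 and 150<c[1]<260:
        ys,xs=np.nonzero(mm); P=onz(d,np.c_[xs,ys],.014)[:,:2].astype(np.float32)
        print(cv2.minAreaRect(P*1000),P.mean(0))
# ruler blade far/near points
for y in (155,170,185,200,215,222):
    row=np.abs(v[y,125:170]);print(y,row.tolist())
# scene
d=r.get_image("scene");H=hsv(d);h,s,v=[H[...,i].astype(int) for i in range(3)]
m=((h<10)|(h>170))&(s>70)
for st,c,mm in comps(m):
    if 280<c[0]<320 and 150<c[1]<175: print("red",st,c,onz(d,c,.015))
print("g",depthpt(d,[[372,233],[368,231],[375,236]]))
E
```

```text
cam [0.40345504 0.02032386 1.45175791]
grip [134, 233, 18, 6, 93] [142.25806452 235.16129032] [[0.47916591 0.33500014 0.058     ]]
((142.5, 235.5), (5.0, 17.0), 90.0) 115.0
141.90243902439025 235.02439024390245 [[0.47957068 0.33601646 0.058     ]] 134 150
samples [ 45   4 119] [67 80 70] [ 42  21 124] [103  14 126] [60  6 45] [109  16 128] [30 12 83]
red [247, 253, 11, 4, 21] [252.42857143 254.61904762] [[0.41906255 0.0250237  0.015     ]]
dark [0, 97, 82, 66, 3155] [ 39.27797147 130.59302694]
dark [448, 135, 64, 60, 1535] [473.91530945 162.3218241 ]
dark [396, 157, 27, 23, 332] [407.02710843 169.46385542]
dark [239, 163, 41, 106, 1846] [258.47508126 216.13434453]
((535.4085083007812, 2.1134796142578125), (310.2999572753906, 59.04137420654297), 11.174284934997559) [0.53083044 0.00514253]
dark [70, 185, 33, 24, 362] [ 88.70718232 195.96132597]
dark [387, 228, 20, 16, 231] [397.0952381  235.03896104]
dark [14, 238, 29, 65, 219] [ 27.65296804 270.59360731]
dark [434, 286, 67, 54, 1580] [467.56582278 313.89177215]
dark [449, 334, 63, 50, 1833] [487.29623568 357.57610475]
dark [211, 341, 
[... 808 characters left out ...]
 72, 72, 72, 73, 72, 72, 72, 72, 72, 71, 71, 70, 70, 72, 72, 72, 71]
215 [122, 123, 122, 123, 122, 115, 94, 75, 72, 73, 72, 72, 72, 72, 75, 95, 112, 118, 120, 121, 121, 121, 122, 122, 119, 99, 79, 74, 73, 73, 73, 74, 73, 73, 72, 73, 72, 72, 73, 72, 72, 72, 72, 73, 73]
222 [122, 121, 120, 121, 121, 121, 121, 122, 122, 122, 122, 121, 121, 120, 120, 115, 115, 118, 120, 122, 121, 121, 122, 122, 120, 102, 106, 118, 122, 122, 122, 123, 123, 123, 123, 123, 122, 122, 122, 122, 122, 123, 123, 123, 123]
red [295, 158, 11, 8, 28] [299.25       161.46428571] [[0.41844371 0.0245794  0.015     ]]
g [[0.48077516 0.33651264 0.0569901 ]
 [0.48237851 0.32534204 0.05489333]
 [0.48091724 0.34689548 0.05534039]]
```

```bash
python3 - <<'E'
from h import *
d=r.get_image("top");H=hsv(d);h,s,v=[H[...,i].astype(float) for i in range(3)]
def cross(row,a,b,thr):
    for i in range(a,b):
        if (row[i]-thr)*(row[i+1]-thr)<=0 and row[i]!=row[i+1]: return i+(thr-row[i])/(row[i+1]-row[i])
P=[]
for y in range(165,216,2):
    l=cross(v[y],135,146,97);q=cross(v[y],146,155,97)
    if l and q:P.append(((l+q)/2,y))
W=onz(d,P,.0075); vx,vy,x0,y0=cv2.fitLine(W[:,:2].astype(np.float32),cv2.DIST_HUBER,0,.01,.01).ravel()
print("blade yaw",np.degrees(np.arctan2(vy*np.sign(vx),abs(vx))),"at x=.48 y=",y0+(0.48-x0)*vy/vx, "far tip x", )
col=v[140:160,145];print(col)
# rail/margin boundary, at z .015 ; margin v<62.. rail >100
E1=[];E2=[];E3=[]
for y in range(170,262,2):
    row=v[y]
    a=[i for i in range(225,275) if row[i]>85>=row[i+1]]
    if a: i=a[-1] if len(a)==1 else a[0]; E1.append((i+(row[i]-85)/(row[i]-row[i+1]),y))
    a=[i for i in range(255,300) if row[i]<105<=row[i+1]]
    if a: i=a[0]; E2.append((i+(105-row[i])/(row[i+1]-row[i]),y))
for E_ in(E1,E2):
    W=onz(d,E_,.015);vx,vy,x0,y0=cv2.fitLine(W[:,:2].astype(np.float32),cv2.DIST_HUBER,0,.01,.01).ravel()
    yaw=np.arctan2(vy*np.sign(vx),abs(vx));n=np.array([-np.sin(yaw),np.cos(yaw)])
    res=W[:,:2]@n;print("edge yaw",np.degrees(yaw),np.median(res),np.std(res),len(res))
m=((s<60)&(v>112)).astype(np.uint8);m[:, :255]=0;m[:,365:]=0
print([ (c[0],c[1]) for c in comps(m,500)])
for st,c,mm in comps(m,3000):
    ys,xs=np.nonzero(mm)
    if st[2]<120: print("sheet",cv2.minAreaRect(onz(d,np.c_[xs,ys],.015)[:,:2].astype(np.float32)*1000))
for nm,m in(("mark",((h<10)|(h>170))&(s>70)),):
    for st,c,mm in comps(m):
        if 230<c[0]<270 and 240<c[1]<270: print(onz(d,c,.015))
E
```

```text
blade yaw 1.0976946 at x=.48 y= 0.33785045 far tip x
[122. 123. 123. 123. 123. 123. 123. 123. 121. 120. 120. 120. 120. 120.
 120. 120. 120. 120. 121. 120.]
edge yaw 11.278771 -0.07182587806508033 0.0002857586643471689 46
edge yaw 11.301388 -0.14384665722351142 0.01113530034483809 46
[([255, 74, 110, 255, 13482], array([313.07854918, 169.57632399])), ([263, 148, 92, 113, 7140], array([308.2012605 , 204.25644258])), ([301, 335, 48, 35, 758], array([327.57124011, 352.01451187]))]
sheet ((585.4661865234375, -153.28955078125), (334.3482360839844, 754.7268676757812), 88.72075653076172)
sheet ((564.324462890625, -141.3670654296875), (296.0532531738281, 208.90916442871094), 11.328539848327637)
[[0.41924357 0.0242364  0.015     ]]
```

```bash
python3 -m inch '[[0.638,0.985,0,0,0,0.394],[0.638,0.985,0,0,0,0.394],[0.638,0.985,0,0,0,0.394],[0.638,0.985,0,0,0,0.394],[0.638,0.985,0,0,0,0.394],[0.638,0.985,0,0,0,0.394],[0.638,0.985,0,0,0,0.394],[0.638,0.985,0,0,0,0.394],[0.638,0.985,0,0,0,0.394],[0.638,0.985,0,0,0,0.394],[0.638,0.985,0,0,0,0.394],[0.638,0.985,0,0,0,0.394],[0.638,0.985,0,0,0,0.394],[0.638,0.985,0,0,0,0.394],[0.638,0.985,0,0,0,0.394],[0.638,0.985,0,0,0,0.394],[0.638,0.985,0,0,0,0.394]]' -0.3
python3 - <<'E'
from h import *
d=r.get_image("wrist");cv2.imwrite("pics/w1.png",d["color"])
g=d["color"].astype(float);cv2.imwrite("pics/w1e.png",np.clip((g-20)*4,0,255).astype(np.uint8))
E
```

```text
time_s: 1.82
eef_pos: [0.5002, 0.0, 0.4043]
ee_rot: [-179.9, 0.0, 91.2]
ft_force: [0.2, -1.0, -0.4]
width: 0.0557
```

View pics/w1.png

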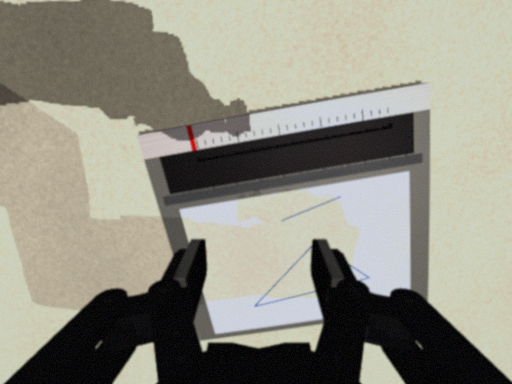

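View pics/w1e.png

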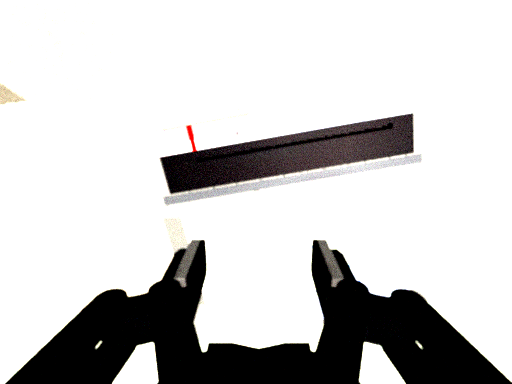

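The wrist view shows the mark at about (192,139). A darker line runs in the margin from (197,159) to (391,126), which is probably the groove, so I measure it.

```bash
python3 - <<'E'
from h import *
d=r.get_image("wrist");H=hsv(d);h,s,v=[H[...,i].astype(float) for i in range(3)]
yaw=np.radians(11.3);u=np.array([np.cos(yaw),np.sin(yaw)]);n=np.array([-u[1],u[0]])
def bd(uv,z):
    W=onz(d,uv,z)[:,:2];return np.c_[(W@u-.5256)*1000,(W@n+.2028)*1000]
print("sample col x=300",v[125:185,300].astype(int).tolist())
T=[];B=[];G=[];S=[]
for x in range(205,385,6):
    c=cv2.GaussianBlur(v,(3,3),0)[:,x]; y0=159-(x-197)*.17
    a=[i for i in range(int(y0)-18,int(y0)+6) if c[i]>90>=c[i+1]]
    if a: i=a[-1];T.append((x,i+(c[i]-90)/(c[i]-c[i+1])))
    w=c[int(y0)-3:int(y0)+5];G.append((x,int(y0)-3+np.argmin(w)))
for nm,A,z in(("rail edge",T,.015),("groove",G,.014)):
    b=bd(A,z);W=onz(d,A,z);f=cv2.fitLine(W[:,:2].astype(np.float32),cv2.DIST_HUBER,0,.01,.01).ravel()
    print(nm,"yaw",np.degrees(np.arctan2(f[1]*np.sign(f[0]),abs(f[0]))),"y_b",np.median(b[:,1]),b[:,1].std())
print("ends",bd([[197,159],[391,126]],.014))
m=((h<10)|(h>170))&(s>120)&(v>80)
for st,c,mm in comps(m,15):
    if 150<c[0]<230: print("mark",st,bd(c,.015))
d2=d; 
E
```

```text
sample col x=300 [216, 217, 219, 221, 209, 180, 106, 53, 44, 38, 41, 34, 39, 34, 29, 20, 12, 15, 24, 36, 36, 39, 39, 44, 40, 39, 32, 39, 40, 32, 36, 37, 36, 36, 42, 32, 38, 35, 36, 34, 32, 40, 39, 36, 36, 48, 77, 91, 92, 81, 78, 80, 79, 75, 77, 71, 82, 98, 111, 119]
rail edge yaw 11.267707 y_b 130.48893718563588 0.0738961122850526
groove yaw 11.268923 y_b 118.13038250646456 0.37009019444968644
ends [[-112.16093147  119.08347559]
 [ 126.53004806  117.84554167]]
mark [187, 125, 10, 26, 119] [[-112.1564177   146.58701767]]
```

The line's ends (−112 and +126 along x) agree with the groove, so I take its centre at y ≈ +118.5. Now I go above the grip.

```bash
python3 -m inch '[[-0.04,0.674,-0.12,0,0,0],[-0.04,0.674,-0.12,0,0,0],[-0.04,0.674,-0.12,0,0,0],[-0.04,0.674,-0.12,0,0,0],[-0.04,0.674,-0.12,0,0,0],[-0.04,0.674,-0.12,0,0,0],[-0.04,0.674,-0.12,0,0,0],[-0.04,0.674,-0.12,0,0,0],[-0.04,0.674,-0.12,0,0,0],[-0.04,0.674,-0.12,0,0,0],[-0.04,0.674,-0.12,0,0,0]]' -0.3
python3 - <<'E'
from h import *
d=r.get_image("wrist");cv2.imwrite("pics/w2.png",d["color"])
H=hsv(d);h,s,v=[H[...,i].astype(float) for i in range(3)]
m=(h>5)&(h<22)&(s>120)&(v>50)
for st,c,mm in comps(m,100):
    ys,xs=np.nonzero(mm);print(st,c,cv2.minAreaRect(np.c_[xs,ys].astype(np.float32)),np.percentile(v[mm],[5,25,50,75,95]))
E
```

```text
time_s: 2.83
eef_pos: [0.4799, 0.3348, 0.3446]
ee_rot: [-179.9, 0.1, 91.0]
ft_force: [0.1, -0.9, -0.5]
width: 0.0554
[393, 19, 83, 17, 202] [439.12376238  26.46534653] ((434.074462890625, 27.890592575073242), (4.210022449493408, 83.35843658447266), 79.2156982421875) [51. 53. 56. 58. 61.]
[249, 147, 19, 61, 1072] [258.05130597 177.43563433] ((258.0, 177.0), (60.0, 18.0), 90.0) [ 65. 119. 162. 193. 195.]
```

View pics/w2.png

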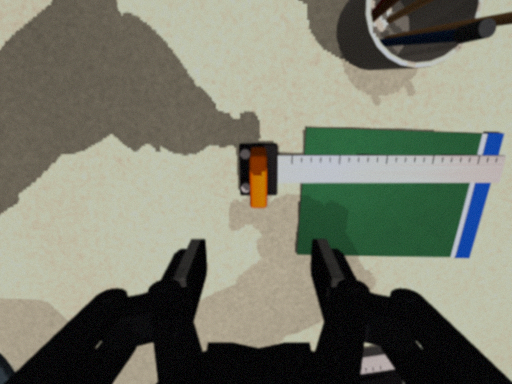

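```bash
python3 - <<'E'
from h import *
d=r.get_image("wrist")
c=d["color"][140:215,235:285];cv2.imwrite("pics/w2c.png",cv2.resize(c,None,fx=8,fy=8,interpolation=0))
print(proj(d,[[.48,.337,.058],[.48,.312,.058],[.48,.362,.058]]))
E
```

```text
[[260.49320166 182.47174304]
 [259.94873671 208.1688059 ]
 [261.06959273 155.20738656]]
```

View pics/w2c.png

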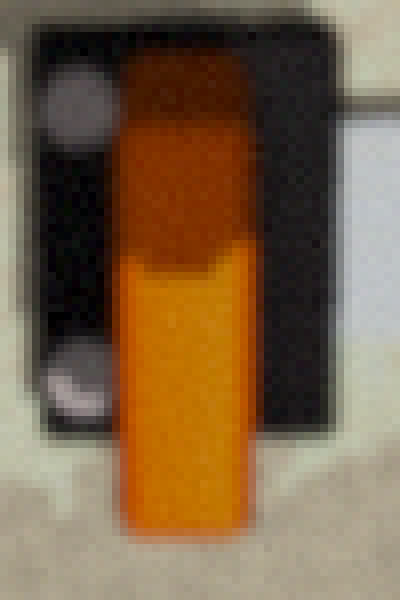

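The grip's top spans rows 155–207 at column ~258.6, so its centre is near (0.479, 0.3375). I descend and grip.

```bash
python3 -m inch '[[-0.002,0.005,-0.04,0,0,0],[-0.002,0.005,-0.09,0,0,0],[-0.002,0.005,-0.14,0,0,0],[-0.002,0.005,-0.19,0,0,0],[-0.002,0.005,-0.23,0,0,0],[-0.002,0.005,-0.26,0,0,0],[-0.002,0.005,-0.28,0,0,0],[-0.002,0.005,-0.294,0,0,0],[-0.002,0.005,-0.294,0,0,0],[-0.002,0.005,-0.294,0,0,0],[-0.002,0.005,-0.294,0,0,0],[-0.002,0.005,-0.294,0,0,0]]' -0.3
```

```text
time_s: 3.93
eef_pos: [0.4795, 0.3367, 0.1992]
ee_rot: [179.9, -0.0, 90.9]
ft_force: [0.5, -0.6, 0.9]
width: 0.0555
```

```bash
python3 - <<'E'
from h import *
d=r.get_image("wrist");cv2.imwrite("pics/w3.png",d["color"])
d=r.get_image("scene");cv2.imwrite("pics/s3.png",cv2.resize(d["color"][140:320,250:450],None,fx=3,fy=3))
E
```

```text
(no output)
```

View pics/w3.png

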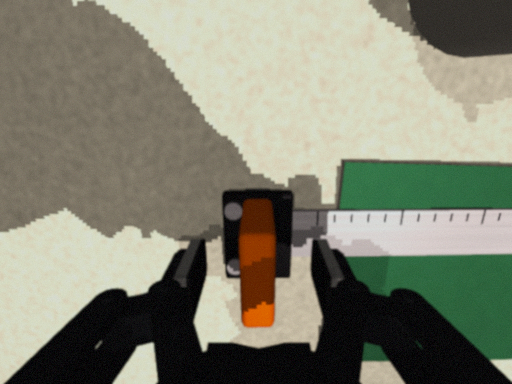

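View pics/s3.png

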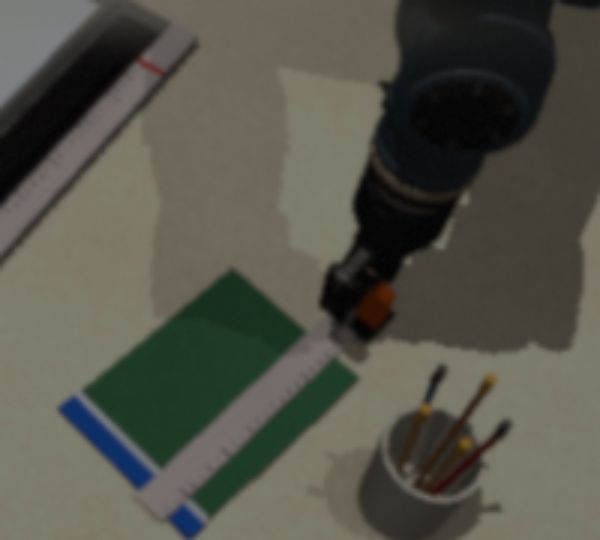

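The grip at column 258 sits centred between the jaws at 206 and 312. I close on it.

```bash
python3 -m inch '[[0,0,0,0,0,0],[0,0,0,0,0,0],[0,0,0,0,0,0],[0,0,0,0,0,0],[0,0,0,0,0,0],[0,0,0,0,0,0],[0,0,0,0,0,0],[0,0,0,0,0,0]]' 1 50
```

```text
time_s: 4.7
eef_pos: [0.4794, 0.3368, 0.1992]
ee_rot: [179.9, -0.0, 91.0]
ft_force: [-1.6, 0.1, 5.4]
width: 0.0153
```

```bash
python3 -m inch '[[0,0,0.01,0,0,0],[0,0,0.03,0,0,0],[0,0,0.06,0,0,0],[0,0,0.1,0,0,0],[0,0,0.14,0,0,0],[0,0,0.16,0,0,0],[0,0,0.16,0,0,0],[0,0,0.16,0,0,0],[0,0,0.16,0,0,0]]'
python3 - <<'E'
from h import *
d=r.get_image("wrist");cv2.imwrite("pics/w4.png",d["color"])
d=r.get_image("scene");cv2.imwrite("pics/s4.png",cv2.resize(d["color"][140:320,250:450],None,fx=3,fy=3))
d=r.get_image("top");cv2.imwrite("pics/t4.png",cv2.resize(d["color"][130:280,80:230],None,fx=4,fy=4))
E
```

```text
time_s: 5.45
eef_pos: [0.479, 0.3365, 0.2782]
ee_rot: [-180.0, 0.0, 91.0]
ft_force: [-0.7, 0.7, -3.0]
width: 0.0152
```

View pics/s4.png

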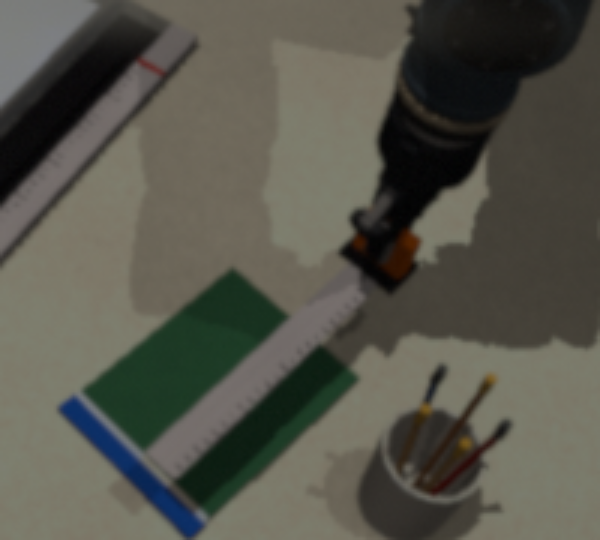

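View pics/w4.png

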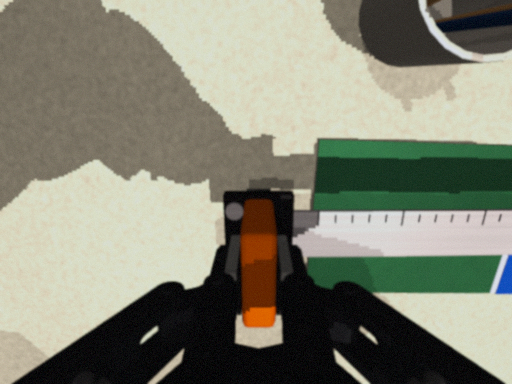

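```bash
python3 -m inch '[[0.005,-0.02,0,0,0,-0.012],[0.02,-0.06,0,0,0,-0.04],[0.033,-0.11,0,0,0,-0.075],[0.05,-0.165,0,0,0,-0.112],[0.066,-0.22,0,0,0,-0.15],[0.083,-0.28,0,0,0,-0.187],[0.1,-0.335,0,0,0,-0.225],[0.116,-0.39,0,0,0,-0.263],[0.133,-0.445,0,0,0,-0.3],[0.15,-0.5,0,0,0,-0.338],[0.165,-0.55,0,0,0,-0.375],[0.178,-0.6,0,0,0,-0.41],[0.185,-0.625,0,0,0,-0.432],[0.189,-0.641,0,0,0,-0.443],[0.189,-0.641,0,0,0,-0.443],[0.189,-0.641,0,0,0,-0.443],[0.189,-0.641,0,0,0,-0.443],[0.189,-0.641,0,0,0,-0.443]]'
python3 - <<'E'
from h import *
d=r.get_image("wrist");cv2.imwrite("pics/w5.png",d["color"])
d=r.get_image("scene");cv2.imwrite("pics/s5.png",cv2.resize(d["color"][80:240,140:340],None,fx=3.5,fy=3.5))
d=r.get_image("top");cv2.imwrite("pics/t5.png",cv2.resize(d["color"][130:290,220:370],None,fx=3.6,fy=3.6))
print(r.read_state())
E
```

```text
time_s: 7.1
eef_pos: [0.5733, 0.017, 0.2779]
ee_rot: [-179.9, 0.0, 11.4]
ft_force: [-0.5, -0.3, -2.6]
width: 0.0154
{'time_s': 7.25, 'joint_positions': array([ 1.67242939e+00,  2.23073555e+01, -7.37049218e+00,  6.03635810e+01,
        4.56210963e-02,  1.70360217e+02]), 'joint_vel': array([-0.22591404,  0.0511743 ,  0.07445236, -0.04319694, -0.01312636,
        0.02842371]), 'joint_efforts': array([-7.53467646e-02, -6.40583396e+01,  3.26231217e+01, -1.63354442e-03,
       -8.50167079e-02, -7.64625234e-03]), 'eef_pos': array([0.57343   , 0.0168491 , 0.27801519]), 'ee_rot': array([-1.79948086e+02,  3.32042265e-02,  1.13122109e+01]), 'ft_force': array([-0.64547898, -0.18942514, -2.76304709]), 'ft_torque': array([ 0.08201337, -0.00646685,  0.08138817]), 'width': 0.015230775733062746}
```

View pics/s5.png

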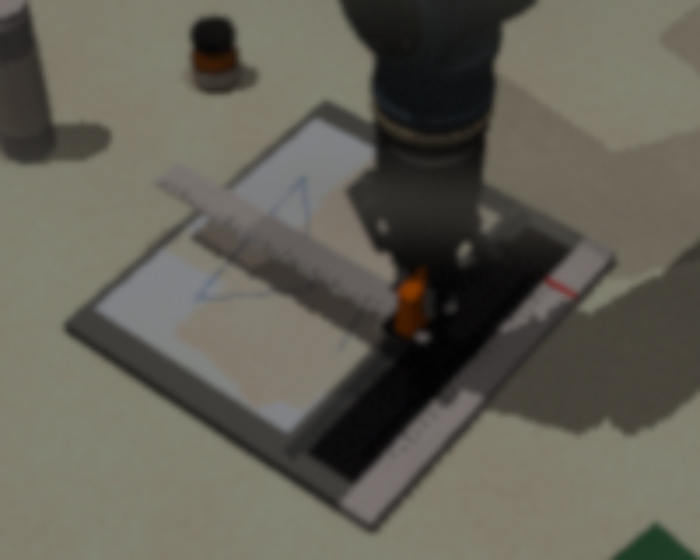

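View pics/w5.png

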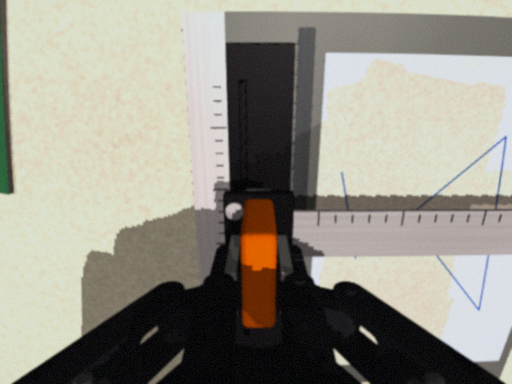

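View pics/t5.png

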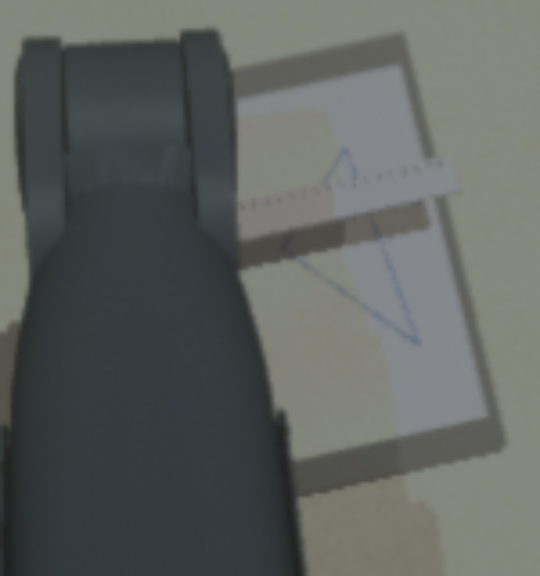

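The blade lies right across the sheet, and the groove shows at wrist columns ~240–246, rows 80–190. I check the blade's tilt and the groove's offset.

```bash
python3 - <<'E'
from h import *
d=r.get_image("wrist");H=hsv(d);v=H[...,2].astype(float)
yaw=np.radians(11.3);u=np.array([np.cos(yaw),np.sin(yaw)]);n=np.array([-u[1],u[0]])
tcp=r.read_state()["eef_pos"];T0=tcp[:2]
pts=[[320,240],[360,240],[400,240],[440,240],[480,240],[505,240]]
for p in pts:
    X=depthpt(d,p)[0];print("blade",((X[:2]-T0)@-n*1000).round(1),(X[2]*1000).round(1))
for e in((0,)):
    P=depthpt(d,[[330,228],[500,228],[330,254],[500,254]]);print(P[:,2]*1000)
for y in range(90,190,20):
    print(y,v[y,222:256].astype(int).tolist())
for y in(100,130,160):
    row=cv2.GaussianBlur(v,(3,3),0)[y];x=236+np.argmin(row[236:252]);e=[i for i in range(215,240) if row[i]>90>=row[i+1]]
    print("groove off",(onz(d,[x,y],.014)[0,:2]-T0)@n*1000,"rail edge",[(onz(d,[i+.5,y],.015)[0,:2]-T0)@n*1000 for i in e])
# blade edge yaw
E1=[]
for x in range(330,500,8):
    c=cv2.GaussianBlur(v,(3,3),0)[:,x];g=np.diff(c[245:268]);E1.append((x,245+np.argmin(g)+.5))
W=onz(d,E1,.0865);f=cv2.fitLine(W[:,:2].astype(np.float32),cv2.DIST_HUBER,0,.01,.01).ravel();print("blade yaw",np.degrees(np.arctan2(f[1],f[0])))
E
```

```text
blade 36.7 87.5
blade 60.8 88.2
blade 84.9 89.0
blade 111.3 86.7
blade 136.4 87.5
blade 152.8 87.5
[87.86875436 87.71422218 88.23348521 88.72307041]
90 [222, 224, 217, 204, 131, 59, 35, 32, 35, 32, 37, 36, 35, 38, 36, 29, 27, 28, 36, 39, 33, 33, 25, 13, 22, 36, 34, 38, 36, 34, 37, 35, 42, 38]
110 [218, 219, 221, 218, 192, 117, 45, 29, 37, 32, 33, 26, 33, 29, 32, 33, 30, 27, 27, 27, 32, 30, 29, 25, 25, 34, 38, 34, 32, 35, 33, 38, 35, 34]
130 [221, 219, 221, 220, 200, 146, 72, 33, 32, 35, 32, 31, 29, 33, 32, 33, 23, 20, 22, 32, 28, 33, 20, 22, 24, 27, 31, 31, 34, 32, 36, 31, 30, 32]
150 [222, 224, 220, 220, 218, 192, 123, 48, 25, 24, 26, 28, 27, 30, 27, 30, 23, 20, 15, 22, 30, 27, 26, 33, 28, 21, 29, 26, 23, 26, 30, 30, 33, 33]
170 [221, 219, 222, 223, 220, 213, 180, 104, 44, 29, 20, 25, 21, 26, 18, 23, 26, 25, 18, 15, 21, 20, 23, 15, 17, 26, 23, 25, 18, 16, 18, 25, 25, 20]
groove off 15.227733234679663 rail edge [np.float64(24.560196531400027)]
groove off 10.98214806759203 rail edge [np.float64(24.484852661986142)]
groove off 15.299398452297543 rail edge [np.float64(24.423735977557)]
blade yaw -79.536575
```

```bash
python3 -m inch '[[0,0,-0.02,0,0,0],[0,0,-0.04,0,0,0],[0,0,-0.06,0,0,0],[0,0,-0.08,0,0,0],[0,0,-0.095,0,0,0],[0,0,-0.105,0,0,0],[0,0,-0.112,0,0,0],[0,0,-0.117,0,0,0],[0,0,-0.12,0,0,0],[0,0,-0.12,0,0,0],[0,0,-0.12,0,0,0],[0,0,-0.12,0,0,0]]'
```

```text
time_s: 8.3
eef_pos: [0.5736, 0.0167, 0.2184]
ee_rot: [-180.0, -0.0, 11.3]
ft_force: [-0.4, 1.3, -2.2]
width: 0.0152
```

```bash
python3 -m inch '[[0,0,-0.001,0,0,0],[0,0,-0.002,0,0,0],[0,0,-0.003,0,0,0],[0,0,-0.004,0,0,0],[0,0,-0.005,0,0,0],[0,0,-0.006,0,0,0],[0,0,-0.006,0,0,0],[0,0,-0.006,0,0,0]]'
```

```text
time_s: 8.97
eef_pos: [0.5736, 0.0167, 0.2154]
ee_rot: [-180.0, -0.0, 11.3]
ft_force: [-1.6, 1.5, -2.2]
width: 0.0154
```

```bash
python3 -m inch '[[0,0,-0.0007,0,0,0],[0,0,-0.0014,0,0,0],[0,0,-0.002,0,0,0],[0,0,-0.002,0,0,0],[0,0,-0.002,0,0,0]]'
```

```text
time_s: 9.38
eef_pos: [0.5736, 0.0168, 0.2143]
ee_rot: [-180.0, 0.0, 11.3]
ft_force: [-0.0, -0.1, -2.7]
width: 0.0152
```

```bash
python3 -m inch '[[0,0,-0.0004,0,0,0],[0,0,-0.0008,0,0,0],[0,0,-0.001,0,0,0],[0,0,-0.001,0,0,0]]'
```

```text
time_s: 9.72
eef_pos: [0.5736, 0.0167, 0.2138]
ee_rot: [-180.0, 0.0, 11.3]
ft_force: [-0.2, 0.5, -2.4]
width: 0.0152
```

```bash
python3 -m inch '[[0,0,-0.0004,0,0,0],[0,0,-0.0008,0,0,0],[0,0,-0.001,0,0,0],[0,0,-0.001,0,0,0]]'
```

```text
time_s: 10.05
eef_pos: [0.5736, 0.0167, 0.2133]
ee_rot: [-180.0, 0.0, 11.3]
ft_force: [0.3, -1.0, -2.6]
width: 0.0152
```

```bash
python3 -m inch '[[0,0,-0.0004,0,0,0],[0,0,-0.0008,0,0,0],[0,0,-0.001,0,0,0],[0,0,-0.001,0,0,0]]'
```

```text
time_s: 10.38
eef_pos: [0.5736, 0.0168, 0.2131]
ee_rot: [-180.0, -0.0, 11.3]
ft_force: [-0.7, -1.9, 2.8]
width: 0.0151
```

Contact at TCP z 0.2131, with about 5 N on the tongue. I drag it left lightly.

```bash
python3 -m inch '[[-0.0002,0.001,-0.0001,0,0,0],[-0.0004,0.002,-0.0001,0,0,0],[-0.0008,0.004,-0.0001,0,0,0],[-0.0012,0.006,-0.0001,0,0,0],[-0.0016,0.008,-0.0001,0,0,0],[-0.002,0.01,-0.0001,0,0,0],[-0.002,0.01,-0.0001,0,0,0]]'
```

```text
time_s: 10.97
eef_pos: [0.5727, 0.0219, 0.2132]
ee_rot: [-180.0, -0.0, 11.3]
ft_force: [1.0, -1.8, 0.8]
width: 0.0152
```

```bash
python3 -m inch '[[-0.0002,0.001,-0.0004,0,0,0],[-0.0004,0.002,-0.0004,0,0,0],[-0.0006,0.003,-0.0004,0,0,0],[-0.0008,0.004,-0.0004,0,0,0],[-0.0008,0.004,-0.0004,0,0,0]]'
```

```text
time_s: 11.38
eef_pos: [0.5724, 0.0239, 0.2132]
ee_rot: [-180.0, -0.1, 11.3]
ft_force: [1.0, -3.3, 4.2]
width: 0.0156
```

```bash
python3 -m inch '[[-0.0002,0.001,-0.0003,0,0,0],[-0.0004,0.002,-0.0003,0,0,0],[-0.0006,0.003,-0.0003,0,0,0],[-0.0008,0.004,-0.0003,0,0,0],[-0.0008,0.004,-0.0003,0,0,0]]'
```

```text
time_s: 11.8
eef_pos: [0.5721, 0.026, 0.2131]
ee_rot: [-180.0, -0.1, 11.3]
ft_force: [-0.1, -4.7, 4.6]
width: 0.0153
```

```bash
python3 -m inch '[[-0.0002,0.001,-0.0003,0,0,0],[-0.0004,0.002,-0.0003,0,0,0],[-0.0006,0.003,-0.0003,0,0,0],[-0.0008,0.004,-0.0003,0,0,0],[-0.0008,0.004,-0.0003,0,0,0]]'
```

```text
time_s: 12.22
eef_pos: [0.5712, 0.0285, 0.2122]
ee_rot: [-179.9, 0.0, 11.3]
ft_force: [-0.3, 0.7, -2.4]
width: 0.0156
```

The tongue has just dropped past the edge (z down 1 mm, force off). I ease it down.

```bash
python3 -m inch '[[-0.0001,0.0005,-0.0005,0,0,0],[-0.0001,0.0005,-0.001,0,0,0],[-0.0001,0.0005,-0.0015,0,0,0],[-0.0001,0.0005,-0.002,0,0,0],[-0.0001,0.0005,-0.002,0,0,0]]'
```

```text
time_s: 12.63
eef_pos: [0.5711, 0.0287, 0.2111]
ee_rot: [-179.9, 0.0, 11.3]
ft_force: [0.1, -0.2, -2.4]
width: 0.0155
```

```bash
python3 -m inch '[[0,0,-0.0005,0,0,0],[0,0,-0.001,0,0,0],[0,0,-0.0015,0,0,0],[0,0,-0.002,0,0,0],[0,0,-0.002,0,0,0]]'
```

```text
time_s: 13.05
eef_pos: [0.571, 0.0287, 0.2101]
ee_rot: [-179.9, 0.0, 11.3]
ft_force: [-0.9, -0.1, -2.7]
width: 0.0154
```

```bash
python3 -m inch '[[0,0,-0.0005,0,0,0],[0,0,-0.001,0,0,0],[0,0,-0.0015,0,0,0],[0,0,-0.002,0,0,0],[0,0,-0.002,0,0,0]]'
```

```text
time_s: 13.47
eef_pos: [0.571, 0.0287, 0.209]
ee_rot: [-179.9, 0.0, 11.3]
ft_force: [0.7, 0.7, -2.6]
width: 0.0154
```

```bash
python3 -m inch '[[0,0,-0.0004,0,0,0],[0,0,-0.0008,0,0,0],[0,0,-0.001,0,0,0],[0,0,-0.001,0,0,0]]'
```

```text
time_s: 13.8
eef_pos: [0.571, 0.0287, 0.2085]
ee_rot: [-179.9, 0.0, 11.3]
ft_force: [-0.9, 0.6, -2.6]
width: 0.0153
```

```bash
python3 -m inch '[[0,0,-0.0003,0,0,0],[0,0,-0.0006,0,0,0],[0,0,-0.0006,0,0,0],[0,0,-0.0006,0,0,0]]'
```

```text
time_s: 14.13
eef_pos: [0.5711, 0.0288, 0.2083]
ee_rot: [-179.9, 0.0, 11.3]
ft_force: [-0.2, 0.4, -1.4]
width: 0.0154
```

The tongue is fully in: 5 mm of drop, with the sole starting to bear. I slide towards the near end.

```bash
python3 -m inch '[[-0.0025,-0.0005,0,0,0,0],[-0.0074,-0.0015,0,0,0,0],[-0.0147,-0.0029,0,0,0,0],[-0.0225,-0.0045,0,0,0,0],[-0.0304,-0.0061,0,0,0,0],[-0.0382,-0.0076,0,0,0,0],[-0.0461,-0.0092,0,0,0,0],[-0.0539,-0.0108,0,0,0,0],[-0.059,-0.0118,0,0,0,0],[-0.059,-0.0118,0,0,0,0]]'
```

```text
time_s: 14.97
eef_pos: [0.5409, 0.0227, 0.2083]
ee_rot: [-179.9, 0.0, 11.3]
ft_force: [-0.4, 0.8, -2.1]
width: 0.0153
```

```bash
python3 -m inch '[[-0.0049,-0.001,0,0,0,0],[-0.0137,-0.0027,0,0,0,0],[-0.0235,-0.0047,0,0,0,0],[-0.0333,-0.0067,0,0,0,0],[-0.0431,-0.0086,0,0,0,0],[-0.053,-0.0106,0,0,0,0],[-0.0628,-0.0125,0,0,0,0],[-0.0726,-0.0145,0,0,0,0],[-0.0824,-0.0165,0,0,0,0],[-0.0922,-0.0184,0,0,0,0],[-0.102,-0.0204,0,0,0,0],[-0.1118,-0.0223,0,0,0,0],[-0.1216,-0.0243,0,0,0,0],[-0.1314,-0.0263,0,0,0,0],[-0.1412,-0.0282,0,0,0,0],[-0.151,-0.0302,0,0,0,0],[-0.1569,-0.0313,0,0,0,0],[-0.1569,-0.0313,0,0,0,0],[-0.1569,-0.0313,0,0,0,0]]'
```

```text
time_s: 16.55
eef_pos: [0.4623, 0.0071, 0.2083]
ee_rot: [-179.9, 0.1, 11.3]
ft_force: [-0.5, 1.3, -1.5]
width: 0.0154
```

```bash
python3 -m inch '[[-0.0039,-0.0008,0,0,0,0],[-0.0078,-0.0016,0,0,0,0],[-0.0118,-0.0023,0,0,0,0],[-0.0157,-0.0031,0,0,0,0],[-0.0196,-0.0039,0,0,0,0],[-0.0235,-0.0047,0,0,0,0],[-0.0275,-0.0055,0,0,0,0],[-0.0294,-0.0059,0,0,0,0],[-0.0294,-0.0059,0,0,0,0],[-0.0294,-0.0059,0,0,0,0]]'
```

```text
time_s: 17.38
eef_pos: [0.4475, 0.0041, 0.2084]
ee_rot: [-179.9, 0.1, 11.3]
ft_force: [-0.3, 0.5, -1.9]
width: 0.0156
```

```bash
python3 -m inch '[[-0.0012,-0.0002,0,0,0,0],[-0.0024,-0.0005,0,0,0,0],[-0.0036,-0.0007,0,0,0,0],[-0.0048,-0.001,0,0,0,0],[-0.0059,-0.0012,0,0,0,0],[-0.0059,-0.0012,0,0,0,0]]'
```

```text
time_s: 17.88
eef_pos: [0.4444, 0.0035, 0.2083]
ee_rot: [-179.9, 0.1, 11.3]
ft_force: [-0.6, -0.2, -1.6]
width: 0.0153
```

```bash
python3 -m inch '[[-0.001,-0.0002,0,0,0,0],[-0.002,-0.0004,0,0,0,0],[-0.002,-0.0004,0,0,0,0]]'
```

```text
time_s: 18.13
eef_pos: [0.4433, 0.0033, 0.2083]
ee_rot: [-179.9, 0.1, 11.3]
ft_force: [0.8, -0.2, -2.4]
width: 0.0152
```

```bash
python3 -m inch '[[-0.001,-0.0002,0,0,0,0],[-0.002,-0.0004,0,0,0,0],[-0.002,-0.0004,0,0,0,0]]'
```

```text
time_s: 18.38
eef_pos: [0.4422, 0.0031, 0.2083]
ee_rot: [-179.9, 0.1, 11.3]
ft_force: [0.5, 0.6, -1.9]
width: 0.0152
```

```bash
python3 -m inch '[[-0.0008,-0.0002,0,0,0,0],[-0.0016,-0.0003,0,0,0,0],[-0.0016,-0.0003,0,0,0,0]]'
```

```text
time_s: 18.63
eef_pos: [0.4413, 0.0029, 0.2083]
ee_rot: [-179.9, 0.1, 11.3]
ft_force: [0.6, 0.9, -1.1]
width: 0.0155
```

```bash
python3 -m inch '[[-0.0006,-0.0001,0,0,0,0],[-0.0012,-0.0002,0,0,0,0],[-0.0012,-0.0002,0,0,0,0]]'
```

```text
time_s: 18.88
eef_pos: [0.4409, 0.0028, 0.2084]
ee_rot: [-179.9, 0.0, 11.3]
ft_force: [1.7, -0.2, -2.1]
width: 0.0153
```

```bash
python3 -m inch '[[-0.0005,-0.0001,0,0,0,0],[-0.001,-0.0002,0,0,0,0],[-0.001,-0.0002,0,0,0,0]]'
```

```text
time_s: 19.13
eef_pos: [0.4407, 0.0027, 0.2085]
ee_rot: [-179.9, 0.0, 11.3]
ft_force: [3.0, 0.3, -3.8]
width: 0.0154
```

```bash
python3 -m inch '[[-0.0004,-0.0001,0,0,0,0],[-0.0008,-0.0002,-0.0002,0,0,0],[-0.0008,-0.0002,-0.0004,0,0,0]]'
python3 - <<'E'
from h import *
d=r.get_image("wrist");cv2.imwrite("pics/w6.png",d["color"])
d=r.get_image("scene");cv2.imwrite("pics/s6.png",cv2.resize(d["color"][80:240,140:340],None,fx=3.5,fy=3.5))
print([r.read_state()[k] for k in("ft_force","ft_torque","eef_pos")])
E
```

```text
time_s: 19.38
eef_pos: [0.4405, 0.0027, 0.2084]
ee_rot: [-179.9, -0.0, 11.3]
ft_force: [3.9, 1.4, -1.6]
width: 0.0152
[array([ 3.85520392,  0.79480987, -2.70626824]), array([ 0.19503761, -0.79322798,  0.07235872]), array([0.44051929, 0.00267435, 0.20842853])]
```

View pics/w6.png

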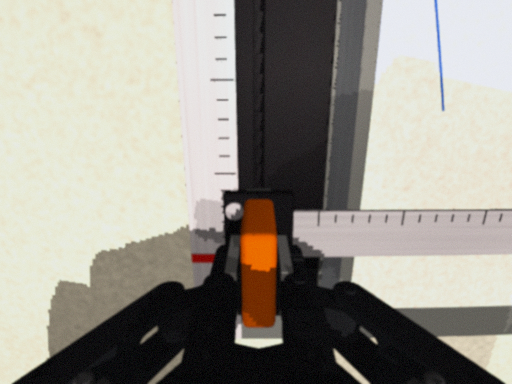

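View pics/s6.png

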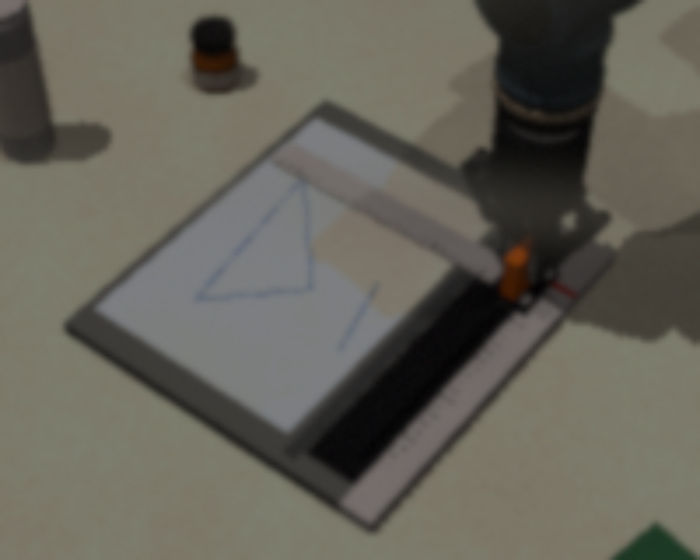

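```bash
python3 - <<'E'
from h import *
d=r.get_image("wrist");H=hsv(d);h,s,v=[H[...,i].astype(float) for i in range(3)]
yaw=np.radians(11.3);u=np.array([np.cos(yaw),np.sin(yaw)]);n=np.array([-u[1],u[0]])
T=r.read_state()["eef_pos"][:2]
for st,c,mm in comps(((h<8)|(h>172))&(s>150)&(v>80),15):
    print(st,c,(onz(d,c,.015)[0,:2]-T)@u*1000)
E
python3 -m inch '[[0,0,-0.0002,0,0,0],[0,0,-0.0004,0,0,0],[0,0,-0.0004,0,0,0]]'
```

```text
[192, 254, 23, 9, 164] [202.51829268 257.68902439] -19.186513635145516
time_s: 19.78
eef_pos: [0.4405, 0.0027, 0.2083]
ee_rot: [-179.9, -0.0, 11.3]
ft_force: [2.4, 1.5, 0.3]
width: 0.0152
```

The force shows contact with the end, and the mark is 19 mm behind the TCP against a nominal 18. The sole is bearing lightly, so I release.

```bash
python3 -m inch '[[0,0,0,0,0,0],[0,0,0,0,0,0],[0,0,0,0,0,0],[0,0,0,0,0,0],[0,0,0,0,0,0],[0,0,0,0,0,0],[0,0,0,0,0,0],[0,0,0,0,0,0]]' -0.2
```

```text
time_s: 20.45
eef_pos: [0.4405, 0.0027, 0.2083]
ee_rot: [-179.9, -0.0, 11.3]
ft_force: [-0.2, -0.5, -0.0]
width: 0.0513
```

```bash
python3 -m inch '[[0,0,0.01,0,0,0],[0,0,0.03,0,0,0],[0,0,0.06,0,0,0],[0,0,0.1,0,0,0],[0,0,0.15,0,0,0],[0,0,0.2,0,0,0],[0,0,0.25,0,0,0],[0,0,0.3,0,0,0],[0,0,0.34,0,0,0],[0,0,0.36,0,0,0],[0,0,0.36,0,0,0],[0,0,0.36,0,0,0]]'
python3 - <<'E'
from h import *
d=r.get_image("wrist");cv2.imwrite("pics/w7.png",d["color"])
d=r.get_image("scene");cv2.imwrite("pics/s7.png",cv2.resize(d["color"][80:240,140:340],None,fx=3.5,fy=3.5))
E
```

```text
time_s: 21.45
eef_pos: [0.4405, 0.0027, 0.3886]
ee_rot: [-179.9, -0.1, 11.3]
ft_force: [0.2, 0.3, -0.4]
width: 0.0515
```

View pics/w7.png

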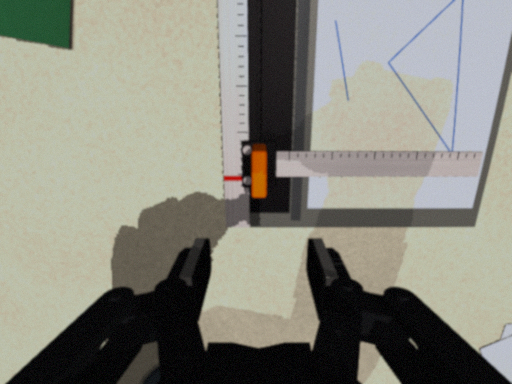

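View pics/s7.png

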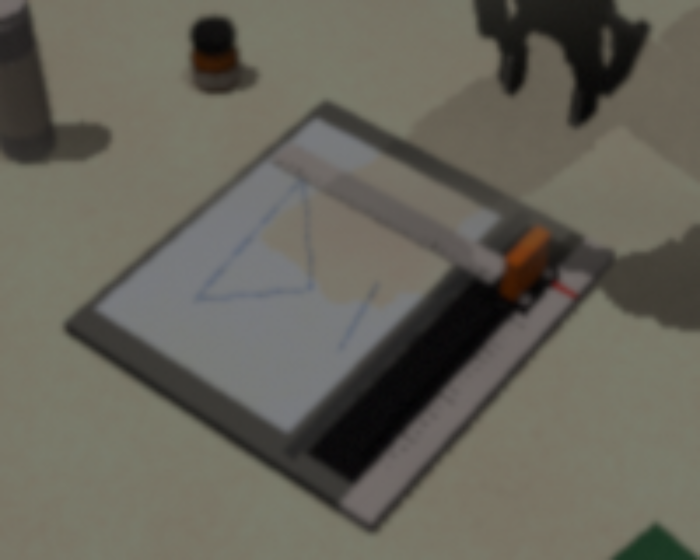

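The ruler lies free on the board: grip at wrist px (259,172), mark at (232,179), blade across the sheet to (480,165). Now a numeric check of its position, height and angle.

```bash
python3 - <<'E'
from h import *
d=r.get_image("wrist");H=hsv(d);h,s,v=[H[...,i].astype(float) for i in range(3)]
yaw=np.radians(11.3);u=np.array([np.cos(yaw),np.sin(yaw)]);n=np.array([-u[1],u[0]])
bd=lambda uv,z:np.c_[(onz(d,uv,z)[:,:2]@u-.5256)*1000,(onz(d,uv,z)[:,:2]@n+.2028)*1000].round(1)
for st,c,mm in comps((h>5)&(h<22)&(s>120)&(v>50),100):
    if 200<c[0]<300:
        x,y,w,hh=st[:4];print("grip top bbox",st,"near/far ends at grip-top z",bd([[x+w/2,y-.5],[x+w/2,y+hh-.5]],.067))
for st,c,mm in comps(((h<8)|(h>172))&(s>150)&(v>80),15):
    if st[0]<245: print("mark",st,c,bd(c,.015))
g=cv2.GaussianBlur(v,(3,3),0)
A=[(x,170+np.argmin(np.diff(g[170:186,x]))+.5) for x in range(320,470,6)]
f=cv2.fitLine(onz(d,A,.017)[:,:2].astype(np.float32),cv2.DIST_HUBER,0,.01,.01).ravel();print("blade yaw",np.degrees(np.arctan2(f[1],f[0])))
B=[(x,145+np.argmax(np.diff(g[145:160,x]))+.5) for x in range(320,440,6)]
print("lower edge x_b",np.median(bd(A,.018)[:,0]))
P=lambda pts:(np.array([depthpt(d,p)[0,2] for p in pts])*1000)
print("blade z",np.median(P([(x,170) for x in range(290,320)])),np.median(P([(x,170) for x in range(440,475)])),"sheet z",np.median(P([(x,192) for x in range(330,460)])))
t=r.get_image("top");cv2.imwrite("pics/t7.png",t["color"])
E
```

```text
grip top bbox [251, 143, 17, 55, 905] near/far ends at grip-top z [[ -61.9  119. ]
 [-119.1  118.9]]
mark [224, 175, 19, 5, 66] [233.37878788 177.13636364] [[-112.3  150.1]]
blade yaw -77.94988
lower edge x_b -114.1
blade z 18.355554155045475 18.631732453630477 sheet z 16.116860573923002
```

View pics/t7.png

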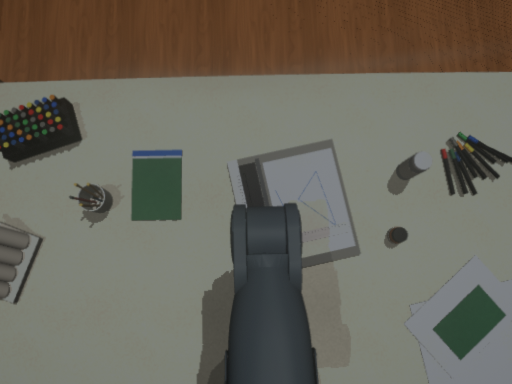

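```bash
python3 -c "
from bench import r
print(r.hand_in(), r.read_state()['time_s'])"
```

```text
the job is handed in; nothing more can be done
the job is handed in; nothing more can be done
```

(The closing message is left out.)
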